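Close the split lid of a crate of dried root slices

TASK

The stacking crate is full of root slices and both leaves of its split lid stand open: close it for storage. With the fingertips, push the narrow white flap down flat first, then swing the wide blue cover shut over the flap's lip and press it fully home. Push gently, do not grip or lift anything, leave the crate where it stands and leave the mug, root, slice and brush alone.

Things in the scene. Friction and masses are not known exactly. Their poses are not given: they have to be found in the camera images.
- crate: white slotted plastic crate, 300 long (its x axis) x 200 wide (y) x 120 high, full of slices, about 4 kg, loose on the bench (slides or tips if pushed hard). Origin: centre of its underside; z up. Its long axis points roughly away from the robot; flap hinged along its +y long side (left seen from the robot), cover along its -y side (right)
- flap (a joint): angle of the narrow white leaf in rad: 0 = folded down flat and home, 1.57 = upright, larger = leaning outwards, stop at 1.95. Stiff hinge: stays where it is left; 1 to 3 N near its edge moves it. Hinge line parallel to the crate's x axis at y = +98, z = 120.5 of the crate frame
- flap_hinge (a point): middle of the flap's hinge line. Axes turn with the flap: x along the hinge, -y from the hinge to the free edge, z out of its outer face (the upper one when shut). Leaf 300 long; from the hinge a panel 54 wide, outer face at z = +5, then a lip to 83, stepped down, outer face at z = -2, 4.5 thick
- flap_edge (a point): middle of the flap's free edge, on the outer face of the lip (83 from the hinge); axes as flap_hinge
- cover (a joint): angle of the wide blue leaf in rad: 0 = shut flat and home, lapping 27 over the flap's lip, flush with the flap's panel; 1.57 = upright, larger = leaning outwards, stop at 1.95. Stiff hinge: stays where it is left; 1 to 4 N near its edge moves it. Hinge line parallel to the crate's x axis at y = -98, z = 120.5 of the crate frame
- cover_hinge (a point): middle of the cover's hinge line. Axes turn with the cover: x along the hinge, y from the hinge to the free edge, z out of its outer face (the upper one when shut). Flat leaf 300 long, 140 from hinge to edge, 5 thick, outer face at z = +5
- cover_edge (a point): middle of the cover's free edge, on its outer face (140 from the hinge); axes as cover_hinge
- mug: bystander: red mug, 80 high, rim 76 across, handle at its +y; origin at the centre of its underside. Stands beside the crate on the cover's side, 60 or more from its wall
- root: bystander: stub of brown root standing on end, 58 across, 82 high; origin at the centre of its underside. Beside the crate on the cover's side
- slice: bystander: one loose root slice, a disc 72 across, 9 thick, lying flat; origin at the centre of its underside. Beside the crate on the cover's side
- brush: bystander: flat bristle brush with wooden handle, 200 long, 20 high, lying along the crate on the flap's side; origin under its middle

How it is judged:
On the way, in this order (a step that is already met when the one before it is completed fails the run):
1. the flap lies folded down flat while the cover still stands open (value of joint flap below 0.07 rad and value of joint cover above 1 rad), for 0.2 s.
2. the cover is shut over the flap (value of joint cover below 0.05 rad and value of joint flap below 0.07 rad), for 0.2 s.
At the end, for the whole second after the job is handed in: The flap lies flat (within 0.07 rad) and the cover is shut flat over its lip (within 0.05 rad, 7 mm at its edge); the crate stands flat within 30 mm of where it stood, and mug, root, slice and brush are within 25 mm of where they were (all of step 2 and distance of crate from where it was at the start of the episode below 0.03 m and angle between crate's own z axis and vertical below 0.05 rad and linear speed of crate below 0.02 m/s and distance of each of mug, root, slice, brush from where it was at the start of the episode below 0.025 m); the robot touches nothing.
It fails at once if the crate is shoved away, tipped or lifted (distance of crate from where it was at the start of the episode above 0.03 m or angle between crate's own z axis and vertical above 0.12 rad).
It fails at once if the flap or the cover is gripped rather than pushed (over 30 N from the fingers on a leaf that is not yet down) ((contact force between the fingers and flap above 30 N and value of joint flap above 0.25 rad) or (contact force between the fingers and cover above 30 N and value of joint cover above 0.25 rad)).
It fails at once if the flap or the cover is pressed down hard enough to crack it (over 120 N from the fingers) (contact force between the fingers and flap above 120 N or contact force between the fingers and cover above 120 N).
It fails at once if a bystander is pushed away, lifted or knocked over (distance of any of mug, root, slice, brush from where it was at the start of the episode above 0.025 m or angle between any of mug, root's own z axis and vertical above 0.3 rad).
It also fails if it takes over 61 s, if anything falls off the work surface, if the arm or the gripper's body presses on something with over 40 N, if the wrist force passes 120 N, or if a joint passes its speed limit or range.

ROBOT

A 6-joint arm with a two-finger parallel gripper is mounted at the origin on the work surface. World frame = base frame: x ahead of the robot, y to its left, z up, the work surface at z = 0. Lengths are in m, angles in rad, forces in N, time in s.
With the tool pointing down it reaches from about 0.25 to 0.775 m from the base axis. Payload 4 kg.
Tool frame: the origin (TCP) lies midway between the tips of the shut fingers; the grasp point (between the pads) lies 19 mm behind it; z points along the fingers, y is the line along which they close (so a half turn about z gives the same grasp; the last joint's range is limited). The gripper opens to 94 mm and grips with 3 to 60 N. Pads are 16 mm wide; open, the fingers measure 119 mm over their backs; the gripper's body (75 mm by 177 mm) begins 78 mm behind the grasp point.
Start: joints at [-1.304, 0.087, 1.371, -0, 1.684, -0.103], TCP at [0.199, -0.513, 0.206] pointing down, gripper open.
Joint ranges: [-3.1, 3.1], [-0.76, 2.03], [0.27, 2.55], [-1.08, 4.22], [0.17, 2.65], [-2.57, 2.57]. Speed limits (rad/s): [2.79, 2.79, 3.14, 3.14, 3.14, 3.14].

INTERFACE

Orientations are given as [roll, pitch, yaw] about the fixed x, y, z axes, in that order (R = Rz(yaw) Ry(pitch) Rx(roll)).
In Python, from bench import get_obs, snapshot, close_job gives the robot as it stands. The module is installed in compiled form; this text tells all that it offers.
- The arm moves only by the tool drive_tool, never from a script. Its argument "commands" is a list of rows, each a list of 6 numbers: the shift along the tool's x, y, z in units of 0.04 m (1.0 is 0.04 m), then the turn, a rotation vector about the tool's x, y, z in units of 0.1 rad (1.0 is 0.1 rad). In form: [[dx, dy, dz, wx, wy, wz], ...]. A call has 1 to 20 rows; each row shifts and turns the commanded pose from where the row before left it, along the tool's axes as they then stand; what a row does not reach is not made up. A row lasts 1/8 s, in which the tool goes at most 62.5 mm and 10.7 degrees, less where a joint would pass 70% of its speed; a pose out of reach is approached as far as the arm can. A call with a number of a shift or a turn outside -1 to 1 is refused whole. A call with a gripper value outside its range is refused whole. "gripper" is the closure, from 0 (fully open) to 1 (shut), set as the call begins (left out, the last holds). The fingers move at their own pace and stop on an object; the grip force is fixed at half the most. Time passes only in rows, so rows that do not move let the fingers close. It gives the time, the measured TCP pose, the force, the opening and the grip force at its end, in the units of the state.
- get_obs(): the state, without advancing time (a new reading comes with each control period).
- snapshot(name): name is "side" or "top"; returns a dict with "image" (400x640x3 uint8, blue, green, red), "range_z" (400x640 float32, m along the optical axis (not along the pixel's ray), 0 where there is no reading), "fx", "fy", "cx", "cy" (pixels), "k1" (the pictures are not rectified: a ray, as slopes to the right and down, at radius r is drawn at 1 + k1 r^2 times it, then the intrinsics apply), "rvec" (rotation vector, rad) and "tvec" (3), from world to camera coordinates, as OpenCV has them. Camera axes: x right, y down, z forward; pixel columns grow to the right and rows downward; lengths in m; the calibration is good to about 2 mm. A picture is of the moment at which its call begins.
- close_job(): hands the job in; it is judged then, once.
The state is a dict: "time": time; "joint_positions": joint angles; "qvel": joint speeds; "joint_torque": joint torques, N m; "tool_pos": TCP position; "ee_rot": TCP orientation; "wrist_force": force on the tool from outside, world axes, zero at the start; "wrist_torque": the same for the moment, N m; "width": finger opening in m; "finger_force": force on a finger pad.
Only numpy, scipy, OpenCV 4.12 (cv2) and the standard library are available. Lean on these libraries where they do the work, as an engineer would, in place of code of your own. Each camera call takes 0.05 s, during which the arm holds its last target. There are 200 camera calls.

## Working session

There is one attempt and no reset: what is moved stays moved. The work goes in short steps, Python scripts to look and compute and a tool call to move; the robot and the scene stay as the last step left them, time stands still between calls to the robot, and variables do not carry over. Pictures are saved under pics/ and viewed, at most 10 in all, crops included, and the job is handed in when it is done.

Besides the shell and the picture viewer there is one more tool, called by a JSON object that holds its "name" and its "arguments", one argument or row to a line. drive_tool: Moves the arm, as the interface text tells. Its arguments: {"type":"object","properties":{"commands":{"type":"array"},"gripper":{"type":"number"}},"required":["commands"]}

```bash
mkdir -p pics
cat > h.py <<'E'
import numpy as np, cv2
from bench import get_obs, snapshot
def cloud(s):
    K=np.array([[s['fx'],0,s['cx']],[0,s['fy'],s['cy']],[0,0,1.]])
    v,u=np.mgrid[0:400,0:640]
    p=cv2.undistortPoints(np.stack([u.ravel(),v.ravel()],1).astype(float)[:,None],K,np.array([s['k1'],0,0,0.]))[:,0]
    z=s['range_z'].ravel()
    c=np.c_[p*z[:,None],z]
    R=cv2.Rodrigues(np.array(s['rvec'],float))[0]
    w=(c-np.array(s['tvec']).ravel())@R
    w[z==0]=np.nan
    return w.reshape(400,640,3)
E
python3 - <<'E'
from h import *
for n in('top','side'):
    s=snapshot(n);np.savez(n+'.npz',w=cloud(s),im=s['image']);cv2.imwrite(f'pics/{n}0.png',s['image'])
    R=cv2.Rodrigues(np.array(s['rvec'],float))[0];print(n,-R.T@np.array(s['tvec']).ravel())
print(get_obs())
E
```

```text
top [0.43553067 0.00506385 1.01817442]
side [ 1.19717579 -0.22235214  0.81703264]
{'time': 0.1, 'joint_positions': array([-1.30409316e+00,  8.78859471e-02,  1.37206999e+00, -3.19731616e-06,
        1.68360591e+00, -1.03071883e-01]), 'qvel': array([ 7.34352674e-05, -1.95141340e-03, -2.71381647e-03,  8.73084999e-05,
       -4.89580891e-04,  2.12178494e-03]), 'joint_torque': array([ 2.23816241e-03, -3.41253805e+01, -3.03301728e+01,  7.20532774e-02,
        3.05089960e-02, -9.56471331e-05]), 'tool_pos': array([ 0.19865339, -0.5123498 ,  0.20443538]), 'ee_rot': array([-3.13963359e+00, -1.99448092e-04,  3.69774498e-01]), 'wrist_force': array([-0.34347766,  0.17209136, -0.18786568]), 'wrist_torque': array([-0.0049567 , -0.0216378 , -0.01749692]), 'finger_force': 0.0, 'width': 0.09388516994205855}
```

View pics/top0.png

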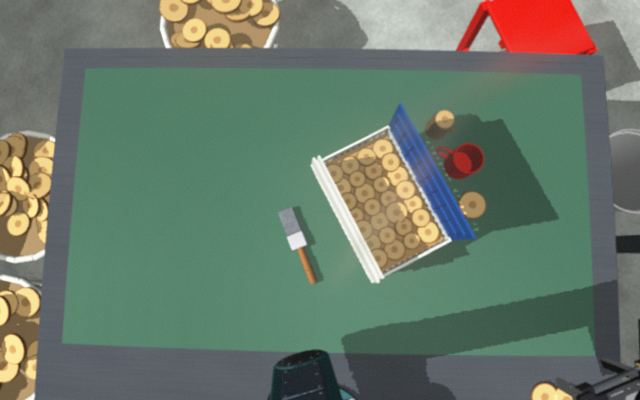

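View pics/side0.png

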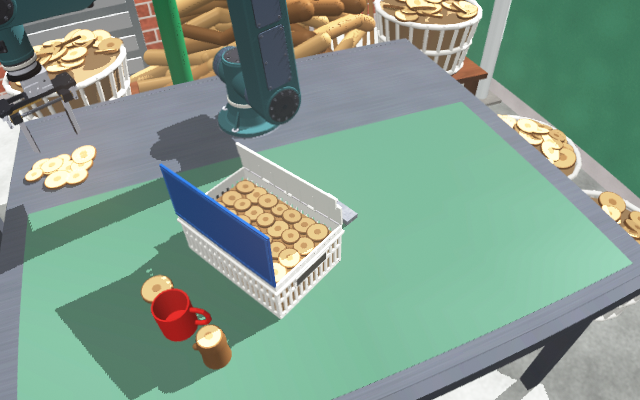

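Top view: the crate is centred near (382,195). The white flap runs (315,160)-(378,280) and the blue cover (400,106)-(472,238). The mug is at (465,160), the root at (440,122), the slice at (472,205) and the brush at (298,245). The side view shows both leaves standing open.

Run:
```python
from h import *
P={}
for n in('top','side'):
    d=np.load(n+'.npz');w=d['w'];im=d['im'].astype(int);b,g,r=im[...,0],im[...,1],im[...,2]
    reg=(abs(w[...,0]-.45)<.3)&(w[...,1]<.2)&(w[...,1]>-.5)&(w[...,2]>.01)&(w[...,2]<.4)
    blue=reg&(b>1.6*r)&(b>1.4*g)&(b>60)
    white=reg&(abs(b-r)<25)&(abs(g-r)<25)&(r>120)
    P[n]=(w[blue],w[white],w[reg&~blue&~white])
    print(n,blue.sum(),white.sum())
bl=np.vstack([P['side'][0],P['top'][0]])
def plane(p):
    for _ in range(4):
        c=np.median(p,0) if _==0 else p.mean(0)
        n=np.linalg.svd(p-c,full_matrices=0)[2][2];e=(p-c)@n
        p=p[abs(e)<max(.004,2*np.median(abs(e)))]
    return c,n,p
for n in P:
    c,nn,p=plane(P[n][0]);print(n,'cover',c,nn,'z',np.percentile(p[:,2],[1,99]))
c,nn,p=plane(P['side'][0])
h=np.cross([0,0,1],nn);h/=np.linalg.norm(h);h*=np.sign(h[0])
print('hinge dir',h,'yaw',np.arctan2(h[1],h[0]),np.percentile(p@h,[.5,99.5]))
x=h;y=np.cross([0,0,1],x);y/=np.linalg.norm(y)
# all in rotated axes
A=np.vstack([np.vstack(P[k]) for k in P]);
for k in P:
  for j,nm in enumerate(('blue','white')):
    q=P[k][j];q=np.c_[q@x,q@y,q[:,2]]
    for z0 in np.arange(.1,.28,.02):
        m=(abs(q[:,2]-z0)<.004)&(q[:,0]>np.percentile(p@h,1)-.03)&(q[:,0]<np.percentile(p@h,99)+.03)
        if m.sum()>15: print(k,nm,round(z0,2),m.sum(),'x',np.percentile(q[m,0],[2,98]).round(3),'y',np.percentile(q[m,1],[2,25,50,75,98]).round(3))
```

```text
top 2670 3552
side 4480 8420
top cover [ 0.57648889 -0.21339887  0.20857161] [-0.47787855  0.87838985  0.00796048] z [0.12915511 0.26312562]
side cover [ 0.60981892 -0.2014037   0.19958391] [-0.47312656  0.88088802 -0.01369519] z [0.12584044 0.26125487]
hinge dir [ 0.88097064  0.47317094 -0.        ] yaw 0.49288668335284586 [0.28063361 0.575561  ]
top blue 0.14 95 x [0.282 0.534] y [-0.462 -0.462 -0.461 -0.461 -0.457]
top blue 0.16 89 x [0.279 0.514] y [-0.463 -0.462 -0.461 -0.461 -0.457]
top blue 0.18 291 x [0.284 0.556] y [-0.462 -0.461 -0.459 -0.458 -0.457]
top blue 0.2 112 x [0.28  0.556] y [-0.462 -0.462 -0.461 -0.461 -0.457]
top blue 0.22 22 x [0.277 0.569] y [-0.462 -0.461 -0.458 -0.457 -0.456]
top blue 0.24 156 x [0.281 0.568] y [-0.463 -0.462 -0.461 -0.461 -0.46 ]
top blue 0.26 485 x [0.281 0.567] y [-0.466 -0.464 -0.462 -0.461 -0.46 ]
top white 0.1 337 x [0.27  0.573] y [-0.46  -0.459 -0.377 -0.262 -0.261]
top white 0.12 398 x [0.275 0.574] y [-0.46  -0.444 -0.39  -0.333 -0.262]
top white 0.14 81 x [0.278 0.565] y [-0.264 -0.264 -0.263 -0.263 -0.263]
top white 0.16 81 x [0.
[... 535 characters left out ...]
 -0.466 -0.466 -0.466 -0.465]
side blue 0.22 258 x [0.285 0.574] y [-0.467 -0.466 -0.466 -0.465 -0.464]
side blue 0.24 279 x [0.285 0.574] y [-0.467 -0.466 -0.466 -0.465 -0.464]
side blue 0.26 492 x [0.284 0.572] y [-0.467 -0.466 -0.465 -0.463 -0.46 ]
side white 0.1 1054 x [0.278 0.58 ] y [-0.468 -0.465 -0.4   -0.29  -0.266]
side white 0.12 647 x [0.276 0.576] y [-0.467 -0.375 -0.299 -0.268 -0.265]
side white 0.14 211 x [0.283 0.574] y [-0.273 -0.268 -0.268 -0.267 -0.265]
side white 0.16 192 x [0.287 0.573] y [-0.275 -0.271 -0.269 -0.269 -0.268]
side white 0.18 238 x [0.293 0.568] y [-0.279 -0.278 -0.277 -0.277 -0.275]
side white 0.2 373 x [0.292 0.566] y [-0.28  -0.279 -0.278 -0.277 -0.274]
```

{"name": "drive_tool", "arguments": {
  "commands": [
    [0, 0, -1, 0, 0, -1],
    [0, 0, -1, 0, 0, -1],
    [0, 0, -1, 0, 0, -1],
    [0, 0, -1, 0, 0, -1],
    [0, 0, 0, 0, 0, -1],
    [0, 0, 0, 0, 0, -1],
    [0, 0, 0, 0, 0, -1],
    [0, 0, 0, 0, 0, -1],
    [0, 0, 0, 0, 0, -1],
    [0, 0, 0, 0, 0, -1],
    [0, 0, 0, 0, 0, -1],
    [0, 0, 0, 0, 0, -1],
    [0, 0, 0, 0, 0, -1],
    [0, 0, 0, 0, 0, -1],
    [0, 0, 0, 0, 0, -1],
    [0, 0, 0, 0, 0, -1],
    [0, 0, 0, 0, 0, -0.94],
    [0, 0, 0, 0, 0, 0]
  ],
  "gripper": 1
}}

```text
time: 2.35
tool_pos: [0.1988, -0.5127, 0.3649]
ee_rot: [3.141, -0.001, 2.063]
wrist_force: [0.7, 0.6, -0.0]
width: 0.0001
finger_force: 0.0
```

{"name": "drive_tool", "arguments": {
  "commands": [
    [0.627, 0.95, 0, 0, 0, 0],
    [0.627, 0.95, 0, 0, 0, 0],
    [0.627, 0.95, 0, 0, 0, 0],
    [0.627, 0.95, 0, 0, 0, 0],
    [0.627, 0.95, 0, 0, 0, 0],
    [0.627, 0.95, 0, 0, 0, 0],
    [0.627, 0.95, 0, 0, 0, 0],
    [0.627, 0.95, 0, 0, 0, 0],
    [0.627, 0.95, 0, 0, 0, 0],
    [0.627, 0.95, 0, 0, 0, 0],
    [0.627, 0.95, 0, 0, 0, 0],
    [0.627, 0.95, 0, 0, 0, 0],
    [0.627, 0.95, 0, 0, 0, 0],
    [0, 0, 0, 0, 0, 0]
  ]
}}

```text
time: 4.1
tool_pos: [0.4802, 0.0104, 0.3644]
ee_rot: [-3.14, -0.001, 2.067]
wrist_force: [-1.3, 0.4, -0.3]
width: 0.0006
finger_force: 0.0
```

{"name": "drive_tool", "arguments": {
  "commands": [
    [0, 0, 0.8, 0, 0, 0],
    [0, 0, 0.8, 0, 0, 0],
    [0, 0, 0.8, 0, 0, 0],
    [0, 0, 0.8, 0, 0, 0],
    [0, 0, 0.8, 0, 0, 0],
    [0, 0, 0.31, 0, 0, 0],
    [-0.4, 0, 0, 0, 0, 0],
    [-0.4, 0, 0, 0, 0, 0],
    [-0.2, 0, 0, 0, 0, 0],
    [-0.1, 0, 0, 0, 0, 0],
    [-0.1, 0, 0, 0, 0, 0],
    [-0.1, 0, 0, 0, 0, 0],
    [-0.1, 0, 0, 0, 0, 0],
    [0, 0, 0, 0, 0, 0]
  ]
}}

```text
time: 5.85
tool_pos: [0.5062, -0.0414, 0.1929]
ee_rot: [-3.141, 0.0, 2.064]
wrist_force: [-0.3, -0.6, 0.5]
width: 0.0004
finger_force: 0.2
```

{"name": "drive_tool", "arguments": {
  "commands": [
    [-0.2, 0, 0.11, 0, 0, 0],
    [-0.19, 0, 0.12, 0, 0, 0],
    [-0.15, 0, 0.1, 0, 0, 0],
    [-0.15, 0, 0.1, 0, 0, 0],
    [-0.14, 0, 0.13, 0, 0, 0],
    [-0.13, 0, 0.13, 0, 0, 0],
    [-0.11, 0, 0.15, 0, 0, 0],
    [-0.11, 0, 0.15, 0, 0, 0],
    [-0.08, 0, 0.17, 0, 0, 0],
    [-0.07, 0, 0.17, 0, 0, 0],
    [0, 0, 0, 0, 0, 0]
  ]
}}

```text
time: 7.22
tool_pos: [0.5311, -0.0883, 0.139]
ee_rot: [-3.141, -0.0, 2.064]
wrist_force: [-0.6, -1.1, -0.1]
width: 0.0005
finger_force: 0.0
```

{"name": "drive_tool", "arguments": {
  "commands": [
    [-0.03, 0, 0.13, 0, 0, 0],
    [-0.03, 0, 0.13, 0, 0, 0],
    [0, 0, 0.13, 0, 0, 0],
    [0, 0, 0.1, 0, 0, 0],
    [0, 0, 0, 0, 0, 0]
  ]
}}

```text
time: 7.85
tool_pos: [0.5321, -0.09, 0.1197]
ee_rot: [-3.141, -0.001, 2.064]
wrist_force: [0.6, 0.4, 0.4]
width: 0.0004
finger_force: 0.0
```

Run:
```python
from h import *
o=get_obs();print(o['tool_pos'],o['wrist_force'])
s=snapshot('side');cv2.imwrite('pics/s1.png',s['image'][120:340,120:400].repeat(2,0).repeat(2,1))
```

```text
[ 0.53211841 -0.09001855  0.11971194] [0.62378724 0.42835423 0.39695504]
```

View pics/s1.png

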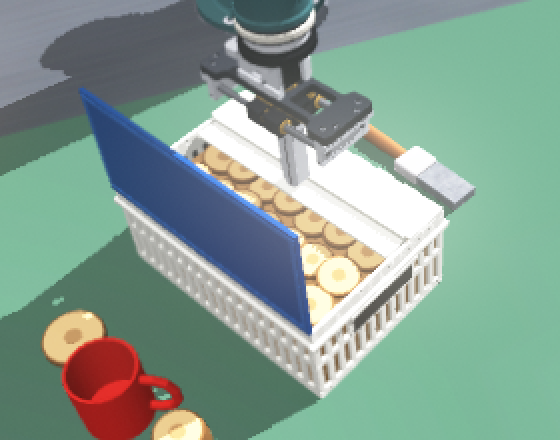

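The flap lies nearly flat under the fingertips at crop (295,180), and the cover still stands. I'll press the flap home until the wrist force shows contact.

{"name": "drive_tool", "arguments": {
  "commands": [
    [0, 0, 0.03, 0, 0, 0],
    [0, 0, 0.03, 0, 0, 0],
    [0, 0, 0, 0, 0, 0],
    [0, 0, 0, 0, 0, 0]
  ]
}}

```text
time: 8.4
tool_pos: [0.5326, -0.0901, 0.1187]
ee_rot: [3.141, 0.001, 2.064]
wrist_force: [-2.1, 0.5, 5.8]
width: 0.0003
finger_force: 2.8
```

{"name": "drive_tool", "arguments": {
  "commands": [
    [0, 0, 0.04, 0, 0, 0],
    [0, 0, 0.04, 0, 0, 0],
    [0, 0, 0, 0, 0, 0],
    [0, 0, 0, 0, 0, 0]
  ]
}}

```text
time: 8.9
tool_pos: [0.5327, -0.0901, 0.1186]
ee_rot: [3.14, 0.002, 2.064]
wrist_force: [-5.1, 1.6, 16.8]
width: 0.0004
finger_force: 8.0
```

{"name": "drive_tool", "arguments": {
  "commands": [
    [0, 0, -0.3, 0, 0, 0],
    [0, 0, -0.9, 0, 0, 0],
    [0, 0, -1, 0, 0, 0],
    [0, 0, -1, 0, 0, 0],
    [0, 0, -1, 0, 0, 0],
    [0, 0, -1, 0, 0, 0],
    [-1, 0, 0, 0, 0, 0],
    [-1, 0, 0, 0, 0, 0],
    [-1, 0, 0, 0, 0, 0],
    [-1, 0, 0, 0, 0, 0],
    [-0.7, 0, 0, 0, 0, 0],
    [0, 0, 0, 0, 0, 0]
  ]
}}

```text
time: 10.4
tool_pos: [0.6218, -0.2575, 0.3199]
ee_rot: [-3.14, -0.003, 2.062]
wrist_force: [-0.1, -0.7, -0.6]
width: 0.0003
finger_force: 0.0
```

Run:
```python
from h import *
x=np.array([.881,.473,0]);y=np.array([-.473,.881,0])
for n in('top','side'):
    s=snapshot(n);w=cloud(s);im=s['image'].astype(int);b,g,r=im[...,0],im[...,1],im[...,2]
    q=np.stack([w@x,w@y,w[...,2]],-1)
    white=(abs(b-r)<25)&(abs(g-r)<25)&(r>120);blue=(b>1.6*r)&(b>1.4*g)&(b>60)
    for y0 in (-.27,-.28,-.29,-.30,-.31,-.325,-.335,-.342):
        m=white&(abs(q[...,1]-y0)<.004)&(abs(q[...,0]-.427)<.13)&(q[...,2]>.1)&(q[...,2]<.2)
        if m.sum()>5:print(n,y0,m.sum(),np.median(q[m][:,2]).round(4))
    for z0 in(.14,.18,.22,.25):
        m=blue&(abs(q[...,2]-z0)<.006)&(abs(q[...,0]-.427)<.16)
        if m.sum()>5:print(n,'blue',z0,m.sum(),np.median(q[m],0).round(4))
```

```text
top -0.27 422 0.1261
top -0.28 410 0.1262
top -0.29 405 0.1262
top -0.3 399 0.1261
top -0.31 410 0.126
top -0.325 355 0.1198
top -0.335 398 0.1192
top -0.342 392 0.1192
top blue 0.14 99 [ 0.3825 -0.4613  0.14  ]
top blue 0.18 234 [ 0.4082 -0.4593  0.1808]
top blue 0.22 23 [ 0.492  -0.4577  0.2223]
top blue 0.25 152 [ 0.4144 -0.4608  0.2501]
side -0.27 289 0.1253
side -0.28 298 0.1256
side -0.29 299 0.1254
side -0.3 302 0.1254
side -0.31 303 0.1254
side -0.325 453 0.1192
side -0.335 333 0.1185
side -0.342 331 0.1184
side blue 0.14 328 [ 0.4493 -0.4666  0.14  ]
side blue 0.18 355 [ 0.4477 -0.4662  0.1802]
side blue 0.22 145 [ 0.3906 -0.4657  0.2195]
side blue 0.25 127 [ 0.4061 -0.4658  0.2521]
```

{"name": "drive_tool", "arguments": {
  "commands": [
    [0, 0, 0.7, 0, 0, 0],
    [0, 0, 0.7, 0, 0, 0],
    [0, 0, 0.49, 0, 0, 0],
    [0.4, 0, 0, 0, 0, 0],
    [0.3, 0, 0, 0, 0, 0],
    [0.2, 0, 0, 0, 0, 0],
    [0.2, 0, 0, 0, 0, 0],
    [0.2, 0, 0.01, 0, 0, 0],
    [0.2, 0, 0.01, 0, 0, 0],
    [0.2, 0, 0.01, 0, 0, 0],
    [0.2, 0, 0.04, 0, 0, 0],
    [0.2, 0, 0.05, 0, 0, 0],
    [0.2, 0, 0.05, 0, 0, 0],
    [0, 0, 0, 0, 0, 0]
  ]
}}

```text
time: 12.25
tool_pos: [0.5773, -0.1738, 0.2399]
ee_rot: [-3.141, -0.001, 2.065]
wrist_force: [-0.8, -0.4, 0.5]
width: 0.0002
finger_force: 0.0
```

{"name": "drive_tool", "arguments": {
  "commands": [
    [0.19, 0, 0.08, 0, 0, 0],
    [0.19, 0, 0.09, 0, 0, 0],
    [0.18, 0, 0.1, 0, 0, 0],
    [0.17, 0, 0.12, 0, 0, 0],
    [0.17, 0, 0.12, 0, 0, 0],
    [0.16, 0, 0.13, 0, 0, 0],
    [0.14, 0, 0.15, 0, 0, 0],
    [0.14, 0, 0.15, 0, 0, 0],
    [0.13, 0, 0.16, 0, 0, 0],
    [0.11, 0, 0.18, 0, 0, 0],
    [0.11, 0, 0.18, 0, 0, 0],
    [0.1, 0, 0.18, 0, 0, 0],
    [0.07, 0, 0.2, 0, 0, 0],
    [0.07, 0, 0.2, 0, 0, 0],
    [0.06, 0, 0.2, 0, 0, 0],
    [0, 0, 0, 0, 0, 0]
  ]
}}

```text
time: 14.25
tool_pos: [0.5397, -0.1043, 0.1496]
ee_rot: [-3.14, -0.001, 2.064]
wrist_force: [-0.5, -0.4, -0.5]
width: 0.0003
finger_force: 0.0
```

{"name": "drive_tool", "arguments": {
  "commands": [
    [0.03, 0, 0.15, 0, 0, 0],
    [0.03, 0, 0.15, 0, 0, 0],
    [0.02, 0, 0.15, 0, 0, 0],
    [0, 0, 0.1, 0, 0, 0],
    [0, 0, 0.04, 0, 0, 0],
    [0, 0, 0.04, 0, 0, 0],
    [0, 0, 0, 0, 0, 0],
    [0, 0, 0, 0, 0, 0]
  ]
}}

```text
time: 15.25
tool_pos: [0.5388, -0.1018, 0.1258]
ee_rot: [3.141, 0.0, 2.064]
wrist_force: [-0.9, 0.7, 1.7]
width: 0.0002
finger_force: 1.0
```

{"name": "drive_tool", "arguments": {
  "commands": [
    [0, 0, 0.04, 0, 0, 0],
    [0, 0, 0.04, 0, 0, 0],
    [0, 0, 0.04, 0, 0, 0],
    [0, 0, 0, 0, 0, 0],
    [0, 0, 0, 0, 0, 0],
    [0, 0, 0, 0, 0, 0]
  ]
}}

```text
time: 16.0
tool_pos: [0.5389, -0.1018, 0.1256]
ee_rot: [3.14, 0.002, 2.064]
wrist_force: [-7.7, 1.9, 17.3]
width: 0.0003
finger_force: 8.8
```

{"name": "drive_tool", "arguments": {
  "commands": [
    [0, 0, -0.3, 0, 0, 0],
    [0, 0, -0.9, 0, 0, 0],
    [0, 0, -1, 0, 0, 0],
    [0, 0, -1, 0, 0, 0],
    [0, 0, -1, 0, 0, 0],
    [0, 0, -1, 0, 0, 0],
    [0, 0, 0, 0, 0, 0],
    [0, 0, 0, 0, 0, 0]
  ]
}}

```text
time: 17.0
tool_pos: [0.5387, -0.1018, 0.3272]
ee_rot: [-3.14, -0.001, 2.064]
wrist_force: [0.0, 1.0, -0.7]
width: 0.0003
finger_force: 0.0
```

Run:
```python
from h import *
x=np.array([.881,.473,0]);y=np.array([-.473,.881,0])
s=snapshot('side');w=cloud(s)
cv2.imwrite('pics/s2.png',s['image'])
q=np.stack([w@x,w@y,w[...,2]],-1)
for y0 in (-.45,-.42,-.39,-.36,-.34,-.33,-.31,-.29,-.27):
    m=(abs(q[...,1]-y0)<.004)&(abs(q[...,0]-.427)<.13)&(q[...,2]>.1)&(q[...,2]<.2)
    if m.sum()>5:print(y0,m.sum(),np.median(q[m][:,2]).round(4))
```

```text
-0.45 375 0.1254
-0.42 372 0.1251
-0.39 357 0.1252
-0.36 338 0.1252
-0.34 334 0.1253
-0.33 337 0.1258
-0.31 311 0.1254
-0.29 308 0.1253
-0.27 301 0.1254
```

View pics/s2.png

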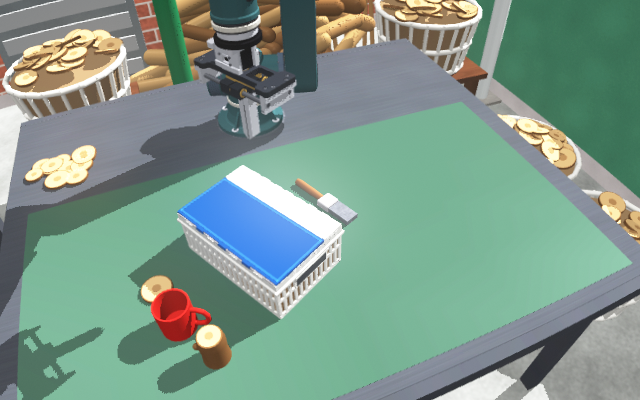

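The lid is flat and flush. The crate at (260,235) and all four bystanders are where they started, and the arm is clear.

```bash
python3 -c "
from bench import close_job
print(close_job())"
```

```text
the job is handed in; nothing more can be done
None
```

The crate is closed and the job handed in (no verdict came back): flap pushed flat first, then the cover shut flush over its lip, with the crate and bystanders where they started in the last picture.

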